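# Set the kiln shelf: cups on their discs, cone pack last

### The job

Set the kiln shelf for firing: stand each of the three cups without a handle upright on the round setting disc of its size (smallest cup on smallest disc, largest on largest), centred so that its whole foot is on the disc. Then, last of all, set the cone pack upright in the middle of the rectangular tile, lengthwise along it. Leave the two mugs standing where they are.

Things in the scene. Friction and masses are not known exactly. Their poses are not given: they have to be found in the camera images.
- cup_small: the small cup: white ceramic, straight-sided, open-topped, no handle, 36 mm outside diameter, 48 mm tall, 4 mm wall; stands upright, loose. Origin at the centre of its underside, z up along its axis.
- cup_medium: the medium cup: white ceramic, straight-sided, open-topped, no handle, 50 mm outside diameter, 72 mm tall, 4 mm wall; stands upright, loose. Origin at the centre of its underside, z up along its axis.
- cup_large: the large cup: white ceramic, straight-sided, open-topped, no handle, 64 mm outside diameter, 95 mm tall, 4 mm wall; stands upright, loose. Origin at the centre of its underside, z up along its axis.
- mug_a: one of two like mugs, which stay where they are: white ceramic, 60 mm outside diameter, 85 mm tall, with a loop handle on its own +y side reaching 54 mm from the axis; loose. Origin at the centre of its underside, z up.
- mug_b: one of two like mugs, which stay where they are: white ceramic, 60 mm outside diameter, 85 mm tall, with a loop handle on its own +y side reaching 54 mm from the axis; loose. Origin at the centre of its underside, z up.
- cone_pack: the cone pack: a bar of buff clay 26 mm wide (its own x), 70 mm long (its own y) and 22 mm high, with three slender pale cones standing in a row along the middle of it, tips 47 mm above its underside; loose, stands upright on its bar. The cones are at most 12 mm wide in x, so the bar can be gripped across its 26 mm width from above, a finger on each side of the cones. Origin at the centre of its underside, z up.
- disc_small: the small setting disc: round flat terracotta disc, 56 mm diameter, 10 mm thick, fixed on the pale kiln shelf (a flat slab 250 x 310 mm, 15 mm thick, on the table). Origin at the centre of its underside, which is 15 mm above the table, so its top is 25 mm above the table.
- disc_medium: the medium setting disc: round flat terracotta disc, 70 mm diameter, 10 mm thick, fixed on the pale kiln shelf (a flat slab 250 x 310 mm, 15 mm thick, on the table). Origin at the centre of its underside, which is 15 mm above the table, so its top is 25 mm above the table.
- disc_large: the large setting disc: round flat terracotta disc, 84 mm diameter, 10 mm thick, fixed on the pale kiln shelf (a flat slab 250 x 310 mm, 15 mm thick, on the table). Origin at the centre of its underside, which is 15 mm above the table, so its top is 25 mm above the table.
- cone_tile: the cone tile: rectangular flat terracotta tile, 50 mm (its own x) by 100 mm (its own y), 10 mm thick, fixed on the kiln shelf among the discs. Origin at the centre of its underside, 15 mm above the table; its top is 25 mm above the table.
Mind the look-alikes: they are no part of the job. Leave any turquoise look-alike of the cone_pack alone.

How it is judged (in metres and radians):
On the way, in this order (a step that is already met when the one before it is completed fails the run):
1. each of the three cups stands upright and centred on the disc of its size, the cone pack not yet on its tile (horizontal distance between cup_small and disc_small below 0.01 m and z of cup_small in the frame of disc_small between 0.007 and 0.014 m and angle between each of cup_small, cup_medium, cup_large's own z axis and vertical below 0.08 rad and horizontal distance between cup_medium and disc_medium below 0.01 m and z of cup_medium in the frame of disc_medium between 0.007 and 0.014 m and horizontal distance between cup_large and disc_large below 0.01 m and z of cup_large in the frame of disc_large between 0.007 and 0.014 m), for 0.2 s.
2. the cone pack stands on the middle of the tile, along it (horizontal distance between cone_pack and cone_tile below 0.012 m and z of cone_pack in the frame of cone_tile between 0.007 and 0.014 m and angle between cone_pack's own z axis and vertical below 0.08 rad and angle between the y axis of cone_pack and the y axis of cone_tile, either way round below 0.3 rad), for 0.2 s.
At the end, for the whole second after the job is handed in: Cups upright (0.08 rad) on the disc of their size, within 10 mm of its centre; cone pack upright on the tile, within 12 mm of its centre and 0.3 rad of its length (either way round); all at rest and released; mugs within 25 mm of where they began (all of step 1 and all of step 2 and distance of each of mug_a, mug_b from where it was at the start of the episode below 0.025 m and linear speed of each of cup_small, cup_medium, cup_large, cone_pack below 0.01 m/s and angular speed of each of cup_small, cup_medium, cup_large, cone_pack below 0.1 rad/s); the robot touches nothing.
It fails at once if a mug is moved more than 25 mm (distance of mug_a from where it was at the start of the episode above 0.025 m).
It fails at once if a mug is moved more than 25 mm (distance of mug_b from where it was at the start of the episode above 0.025 m).
It also fails if it takes over 133 s, if anything falls off the work surface, if the arm or the gripper's body presses on something with over 40 N, if the wrist force passes 120 N, or if a joint passes its speed limit or range.

### The arm

A 6-joint arm with a two-finger parallel gripper is mounted at the origin on the work surface. World frame = base frame: x ahead of the robot, y to its left, z up, the work surface at z = 0. Lengths are in m, angles in degrees, forces in N, time in s.
With the tool pointing down it reaches from about 0.3 to 0.75 m from the base axis. Payload 8.5 kg.
Tool frame: the origin (TCP) lies at the very end of the fingers, on their centre line; the grasp point (between the pads) lies 19 mm behind it; z points along the fingers, y is the direction in which the jaws open and shut (so a half turn about z gives the same grasp; the last joint's range is limited). The gripper opens to 85 mm and grips with 20 to 120 N. Pads are 22 mm wide; open, the fingers measure 114 mm over their backs; the gripper's body (76 mm by 85 mm) begins 54 mm behind the grasp point. The pads swing forward as they close: fully open they stand 13 mm farther back than shut.
Start: joints at [62.206, 21.807, 74.336, -0, 83.858, -12.336], TCP at [0.147, 0.53, 0.204] pointing down, gripper open.
Joint ranges: [-178.18, 178.18], [-50.72, 133.34], [12.68, 142.11], [-81.47, 261.47], [9.98, 163.14], [-165.26, 165.26]. Speed limits (degrees/s): [136.94, 136.94, 180, 180, 180, 180].

### API

Orientations are given as a 3x3 rotation matrix whose columns are the frame's x, y, z axes.
In Python, from rig import env, vision, close_job, spotter gives the robot as it stands. The module is installed in compiled form; this text tells all that it offers.
- The arm moves only by the tool jog_arm, never from a script. Its argument "plan" is a list that holds one entry, the list of rows, each a list of 6 numbers: the shift along the tool's x, y, z in units of 40 mm (1.0 is 40 mm), then the turn, a rotation vector about the tool's x, y, z in units of 0.15 rad (1.0 is 0.15 rad). A call has 1 to 10 rows; each row shifts and turns the commanded pose from where the row before left it, along the tool's axes as they then stand; what a row does not reach is not made up. A row lasts 1/10 s, in which the tool goes at most 50 mm and 8.59 degrees, less where a joint would pass 70% of its speed; a pose out of reach is approached as far as the arm can. A call with a number of a shift or a turn outside -1 to 1 is refused whole. A call with a gripper value outside its range is refused whole. "grip" is the opening, from -1 (shut) to 1 (fully open), set as the call begins (left out, the last holds). The fingers move at their own pace and stop on an object; "squeeze" is the grip in N (left out, the last holds). Time passes only in rows, so rows that do not move let the fingers close. It gives the time, the measured TCP pose, the force and the opening at its end, in the units of the state.
- env.observe(): the state, without advancing time (a new reading comes with each control period).
- vision.get_image(name): name is "side" or "top" or "wrist"; returns (picture, depth): 420x560x3 uint8, red, green, blue; 420x560 float32, m along the optical axis (not along the pixel's ray), 0 where there is no reading.
- vision.camera_info(name): a dict with "fx", "fy", "cx", "cy" (pixels), "k1" (the pictures are not rectified: a ray, as slopes to the right and down, at radius r is drawn at 1 + k1 r^2 times it, then the intrinsics apply), "rvec" (rotation vector, rad) and "tvec" (3), from world to camera coordinates, as OpenCV has them. Camera axes: x right, y down, z forward; pixel columns grow to the right and rows downward; lengths in m; the calibration is good to about 2 mm. A picture is of the moment at which its call begins: read the wrist's pose just before it. camera_info takes no time and is no camera call; for the wrist camera it gives the pose at the moment of the call.
- close_job(): hands the job in, once; it reports no verdict.
Trained networks look in the newest picture that a camera, given by its name, has taken for a name from the list of things; names that differ only in an ending like _2 or _b are one class to them, and where a whole thing is asked for, a point or a joint stands for the part that bears it (a point fixed in the world has none). Each returns a list of dicts, best first, with "score" (0 to 1); they miss things now and then, are a little off and sometimes report something else, mostly with a low value. They report only what shows in the picture. A call takes as long as a camera call. They do not tell look-alikes from the thing itself.
- spotter.trace(camera, query): "pixels" (420x560 bool, what is visible of it) and "rect" ([left, top, right, bottom] in pixels, round what is visible of it).
The state is a dict: "time_s": time; "q": joint angles; "qvel": joint speeds; "joint_efforts": joint torques, N m; "position": TCP position; "tool_rot": TCP orientation; "ft_force": force on the tool from outside, world axes, zero at the start; "wrist_torque": the same for the moment, N m; "grip_width": finger opening in m.
Only numpy, scipy, OpenCV 4.12 (cv2) and the standard library are available. Lean on these libraries where they do the work, as an engineer would, in place of code of your own. Each camera call takes 0.05 s, during which the arm holds its last target.

## Working session

There is one attempt and no reset: what is moved stays moved. The work goes in short steps, Python scripts to look and compute and a tool call to move; the robot and the scene stay as the last step left them, time stands still between calls to the robot, and variables do not carry over. Pictures are saved under pics/ and viewed, and the job is handed in when it is done.

Besides the shell and the picture viewer there is one more tool, called after ">>>" in YAML: its name, and indented under it one key for each argument. jog_arm: Moves the arm, as the interface text tells. Its arguments: {"type":"object","properties":{"plan":{"type":"array"},"grip":{"type":"number"},"squeeze":{"type":"number"}},"required":["plan"]}

```bash
mkdir -p pics; cat > h.py <<'E'
import numpy as np, cv2
from rig import env, vision, close_job, spotter
def snap(n,fn):
    p,d=vision.get_image(n); cv2.imwrite('pics/'+fn,p[:,:,::-1]); return p,d
def cam(n):
    c=vision.camera_info(n); R=cv2.Rodrigues(np.array(c['rvec'],float))[0]; return c,R,np.array(c['tvec'],float).ravel()
def world(n,uv,d,ci=None):
    c,R,t=ci or cam(n); uv=np.asarray(uv,float).reshape(-1,2); d=np.asarray(d,float).ravel()
    xd=np.c_[(uv[:,0]-c['cx'])/c['fx'],(uv[:,1]-c['cy'])/c['fy']]
    x=xd.copy()
    for _ in range(20):
        x=xd/(1+c['k1']*(x**2).sum(1,keepdims=True))
    P=np.c_[x,np.ones(len(x))]*d[:,None]
    return (P-t)@R
def cloud(n,d,ci=None):
    v,u=np.mgrid[:d.shape[0],:d.shape[1]]
    return world(n,np.c_[u.ravel(),v.ravel()],d.ravel(),ci).reshape(d.shape+(3,))
E
python3 - <<'E'
from h import *
s=env.observe(); print({k:np.round(v,3).tolist() for k,v in s.items()})
for n in ['side','top','wrist']:
    p,d=snap(n,n+'0.png'); c,R,t=cam(n); print(n,c['fx'],c['k1'],np.round(-R.T@t,3),np.round(R[2],3),(d>0).mean())
    np.savez('/tmp/%s0.npz'%n,p=p,d=d)
E
```

```text
{'time_s': 0.0, 'q': [62.206, 21.841, 74.387, 0.002, 83.857, -12.334], 'qvel': [-0.029, -0.1, -0.035, 0.029, -0.023, 0.002], 'joint_efforts': [-0.002, -44.846, -23.126, -0.0, 0.005, 0.0], 'position': [0.146, 0.53, 0.203], 'tool_rot': [[-0.964, 0.267, -0.001], [0.267, 0.964, -0.001], [0.0, -0.001, -1.0]], 'ft_force': [0.175, -0.224, 0.155], 'wrist_torque': [-0.036, -0.022, 0.013], 'grip_width': 0.085}
side 501.1052676398526 0.026794390460029065 [ 0.495 -1.038  0.99 ] [ 0.035  0.721 -0.693] 0.9961692176870748
top 458.679888152765 -0.10108812699902527 [ 0.391 -0.046  1.275] [ 0.109 -0.017 -0.994] 0.9958715986394557
wrist 304.82364718057505 -0.02381987705930558 [0.072 0.551 0.374] [ 0.291 -0.082 -0.953] 0.9960119047619047
```

View pics/top0.png

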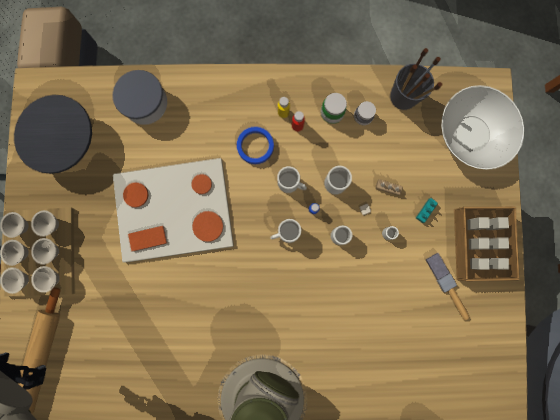

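View pics/side0.png

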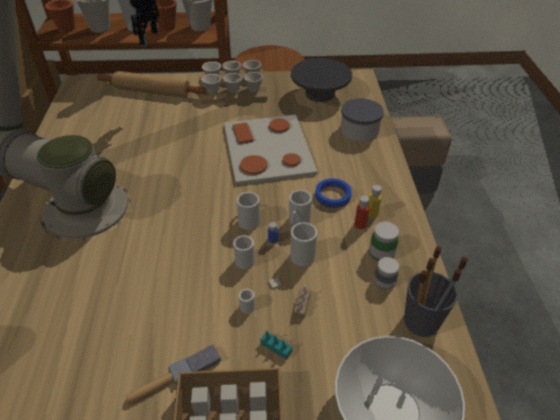

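```bash
python3 - <<'E'
from h import *
z={n:np.load('/tmp/%s0.npz'%n) for n in ['top','side']}
for n in ['top','side']:
    d=z[n]['d']; W=cloud(n,d)
    for q in ['cup_small','cup_medium','cup_large','mug_a','cone_pack','disc_small','disc_medium','disc_large','cone_tile']:
        for r in spotter.trace(n,q)[:4]:
            m=r['pixels']&(d>0)
            if m.sum()<5: continue
            w=W[m]; top=np.percentile(w[:,2],95); k=w[:,2]>top-.006
            a=w[k]; (c,rad)=cv2.minEnclosingCircle(a[:,:2].astype(np.float32))
            print(n,q,round(r['score'],2),np.round(r['rect']).astype(int).tolist(),'z',round(top,3),'mean',np.round(a.mean(0),3),'circ',np.round(c,3),round(rad,4))
E
```

```text
top cup_small 0.67 [325, 169, 355, 196] z 0.096 mean [ 0.593 -0.204  0.095] circ [ 0.595 -0.204] 0.0313
top cup_small 0.5 [379, 225, 397, 238] z 0.051 mean [ 0.454 -0.35   0.049] circ [ 0.453 -0.35 ] 0.0183
top cup_small 0.49 [192, 214, 222, 242] z 0.03 mean [0.474 0.15  0.027] circ [0.474 0.15 ] 0.0422
top cup_medium 0.76 [329, 228, 352, 246] z 0.075 mean [ 0.445 -0.209  0.073] circ [ 0.447 -0.211] 0.0238
top cup_large 0.56 [325, 167, 355, 194] z 0.096 mean [ 0.592 -0.202  0.095] circ [ 0.595 -0.204] 0.0313
top mug_a 0.79 [275, 166, 307, 191] z 0.087 mean [ 0.593 -0.07   0.085] circ [ 0.598 -0.071] 0.0296
top mug_a 0.73 [270, 218, 301, 244] z 0.087 mean [ 0.458 -0.073  0.086] circ [ 0.459 -0.073] 0.0298
top cone_pack 0.83 [375, 176, 404, 196] z 0.038 mean [ 0.582 -0.349  0.04 ] circ [ 0.583 -0.35 ] 0.0242
top cone_pack 0.64 [418, 199, 434, 221] z 0.039 mean [ 0.518 -0.457  0.04 ] circ [ 0.516 -0.458] 0.0255
top disc_small 0.81 [189, 172, 214, 195] z 0.03 mean [0.59  0.17  0.027] circ [0.59 0.17] 0.0278
top disc_medium 0.82 [121, 182, 146, 209] z 0.03 mean [0.561 0.353 0.027] circ [0
[... 847 characters left out ...]
[258, 330, 295, 358] z 0.039 mean [ 0.514 -0.462  0.04 ] circ [ 0.515 -0.462] 0.0262
side cone_pack 0.87 [291, 290, 311, 316] z 0.041 mean [ 0.583 -0.357  0.04 ] circ [ 0.583 -0.355] 0.0233
side disc_small 0.48 [281, 154, 299, 163] z 0.028 mean [0.592 0.165 0.025] circ [0.592 0.166] 0.0288
side disc_medium 0.53 [269, 116, 287, 132] z 0.029 mean [0.564 0.347 0.026] circ [0.564 0.348] 0.0349
side disc_medium 0.33 [294, 221, 317, 266] z 0.095 mean [ 0.596 -0.209  0.094] circ [ 0.597 -0.207] 0.0331
side disc_large 0.65 [242, 154, 269, 174] z 0.029 mean [0.474 0.145 0.026] circ [0.477 0.146] 0.0444
side cone_tile 0.51 [237, 122, 252, 139] z 0.029 mean [0.44  0.31  0.025] circ [0.439 0.312] 0.0553
```

The top view shows the shelf at left, with discs at about (135,195), (202,184) and (208,227) and the tile at (148,238). The cups are at (392,233), (342,235) and (339,180), the mugs at (289,180) and (289,231). The real cone pack is at (390,186); the turquoise decoy is at (428,210). Next I'll get the yaw of the tile and the cone pack.

```bash
python3 - <<'E'
from h import *
for n in ['top','side']:
    p,d=snap(n,n+'1.png'); W=cloud(n,d)
    for q in ['cone_pack','cone_tile']:
        r=[r for r in spotter.trace(n,q) if r['score']>.3]
        for r in r:
            w=W[r['pixels']&(d>0)]; 
            for lo,hi in ((.012,.034),(.005,.06)):
                a=w[(w[:,2]>lo)&(w[:,2]<hi)]
                if len(a)<20: continue
                c,s,ang=cv2.minAreaRect(a[:,:2].astype(np.float32)*1000)
                l=np.linalg.svd(a[:,:2]-a[:,:2].mean(0),full_matrices=False)[2][0]
                print(n,q,round(r['score'],2),(lo,hi),np.round(c,0),np.round(s),round(ang),'pca',round(np.degrees(np.arctan2(l[1],l[0]))%180,1))
p=cv2.imread('pics/top1.png')[150:250,360:460]; cv2.imwrite('pics/c1.png',cv2.resize(p,None,fx=5,fy=5,interpolation=2))
E
```

```text
top cone_pack 0.61 (0.012, 0.034) [ 583. -353.] [72. 26.] 74 pca 74.7
top cone_pack 0.61 (0.005, 0.06) [ 582. -353.] [73. 26.] 75 pca 74.1
top cone_pack 0.56 (0.012, 0.034) [592. -72.] [66. 56.] 25 pca 37.4
top cone_pack 0.56 (0.005, 0.06) [589. -75.] [72. 56.] 34 pca 33.9
top cone_pack 0.51 (0.012, 0.034) [ 518. -458.] [27. 72.] 53 pca 145.2
top cone_pack 0.51 (0.005, 0.06) [ 518. -458.] [27. 72.] 53 pca 145.5
top cone_tile 0.82 (0.012, 0.034) [441. 317.] [ 54. 103.] 14 pca 101.9
top cone_tile 0.82 (0.005, 0.06) [441. 317.] [ 55. 103.] 14 pca 101.7
top cone_tile 0.33 (0.012, 0.034) [ 594. -203.] [60. 59.] 24 pca 148.4
top cone_tile 0.33 (0.005, 0.06) [ 594. -203.] [60. 60.] 20 pca 147.6
side cone_pack 0.87 (0.012, 0.034) [ 583. -356.] [72. 25.] 74 pca 73.3
side cone_pack 0.87 (0.005, 0.06) [ 583. -356.] [72. 25.] 74 pca 73.4
side cone_pack 0.79 (0.012, 0.034) [ 516. -463.] [28. 73.] 54 pca 146.3
side cone_pack 0.79 (0.005, 0.06) [ 516. -463.] [28. 73.] 54 pca 146.4
side cone_tile 0.63 (0.012, 0.034) [438. 322.] [ 52. 126.] 8 pca 98.5
side cone_tile 0.63 (0.005, 0.06) [438. 322.] [ 52. 126.] 8 pca 98.5
```

>>> jog_arm:
  plan:
    - [[0,0,0,0,0,1],[0,0,0,0,0,1],[0,0,0,0,0,1],[0,0,0,0,0,1],[0,0,0,0,0,1],[0,0,0,0,0,1],[0,0,0,0,0,1],[0,0,0,0,0,1],[0,0,0,0,0,0.67],[0,0,0,0,0,0]]
  grip: 1
  squeeze: 25

```text
time_s: 2.35
position: [0.1466, 0.5301, 0.2036]
tool_rot: [[0.0, 1.0, -0.0], [1.0, -0.0, -0.0], [-0.0, -0.0, -1.0]]
ft_force: [1.1, 0.1, 0.3]
grip_width: 0.0855
```

>>> jog_arm:
  plan:
    - [[-0.92,0.56,0,0,0,0],[-0.92,0.56,0,0,0,0],[-0.92,0.56,0,0,0,0],[-0.92,0.56,0,0,0,0],[-0.92,0.56,0,0,0,0],[-0.92,0.56,0,0,0,0],[-0.92,0.56,0,0,0,0],[-0.92,0.56,0,0,0,0],[-0.92,0.56,0,0,0,0],[-0.92,0.56,0,0,0,0]]

```text
time_s: 3.35
position: [0.3714, 0.1606, 0.2039]
tool_rot: [[-0.004, 1.0, 0.001], [1.0, 0.004, 0.0], [0.0, 0.001, -1.0]]
ft_force: [0.6, 1.7, -0.2]
grip_width: 0.0855
```

>>> jog_arm:
  plan:
    - [[-0.92,0.56,0,0,0,0],[-0.92,0.56,0,0,0,0],[-0.92,0.56,0,0,0,0],[-0.92,0.56,0,0,0,0],[-0.92,0.56,0,0,0,0],[-0.92,0.56,0,0,0,0],[-0.92,0.56,0,0,0,0],[-0.92,0.56,0,0,0,0],[-0.92,0.56,0,0,0,0],[-0.92,0.56,0,0,0,0]]

```text
time_s: 4.35
position: [0.5956, -0.2073, 0.2036]
tool_rot: [[-0.004, 1.0, 0.0], [1.0, 0.004, 0.0], [0.0, 0.0, -1.0]]
ft_force: [-0.2, 0.7, 0.8]
grip_width: 0.0853
```

```bash
cat >> h.py <<'E'
def look(n,qs,fn,minscore=.3):
    p,d=snap(n,fn); ci=cam(n); W=cloud(n,d,ci); print(np.round(env.observe()['position'],4))
    for q in qs:
        for r in spotter.trace(n,q):
            if r['score']<minscore: continue
            w=W[r['pixels']&(d>0)]
            if len(w)<20: continue
            top=np.percentile(w[:,2],97); a=w[(w[:,2]>top-.008)&(w[:,2]<top+.005)]
            (c,rad)=cv2.minEnclosingCircle(a[:,:2].astype(np.float32))
            print(q,round(r['score'],2),np.round(r['rect']).astype(int).tolist(),'top',round(top,3),'mid',np.round((np.percentile(a[:,:2],1,axis=0)+np.percentile(a[:,:2],99,axis=0))/2,4),'circ',np.round(c,4),round(rad,4))
E
python3 - <<'E'
from h import *
look('wrist',['cup_large','cup_medium','cup_small','mug_a','cone_pack'],'w1.png')
E
```

```text
[ 0.5975 -0.2128  0.2022]
cup_large 0.62 [247, 154, 314, 235] top 0.095 mid [ 0.5957 -0.2107] circ [ 0.5958 -0.211 ] 0.032
cup_medium 0.65 [112, 166, 183, 222] top 0.072 mid [ 0.448  -0.2189] circ [ 0.4475 -0.2194] 0.0255
cup_medium 0.63 [245, 155, 314, 239] top 0.095 mid [ 0.5955 -0.2107] circ [ 0.5958 -0.211 ] 0.032
mug_a 0.93 [85, 0, 186, 92] top 0.085 mid [ 0.4599 -0.0795] circ [ 0.4595 -0.079 ] 0.0304
mug_a 0.73 [247, 5, 317, 109] top 0.085 mid [ 0.5982 -0.0783] circ [ 0.5983 -0.0781] 0.0302
cone_pack 0.98 [202, 335, 248, 374] top 0.042 mid [ 0.5064 -0.4585] circ [ 0.507  -0.4589] 0.0139
cone_pack 0.78 [254, 261, 286, 315] top 0.044 mid [ 0.5822 -0.3566] circ [ 0.5816 -0.3568] 0.0232
```

View pics/w1.png

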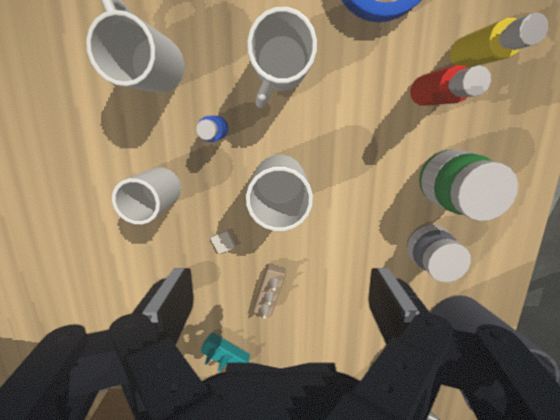

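The wrist view shows the large cup at (279,198), medium at (147,195) and the mugs at (135,50) and (283,45). The arm was still settling when I took it, so I'll measure again with the camera pose read first.

```bash
sed -i 's/    p,d=snap(n,fn); ci=cam(n); W/    ci=cam(n); p,d=snap(n,fn); W/' h.py; python3 - <<'E'
from h import *
s=env.observe(); print(s['time_s'],s['position'],s['qvel'].round(2) if hasattr(s['qvel'],'round') else s['qvel'])
look('wrist',['cup_large','cup_medium','mug_a','cone_pack'],'w2.png')
s=env.observe(); print(s['time_s'],s['position'])
E
```

```text
4.65 [ 0.59465071 -0.20479808  0.20380363] [ 0.47 -0.67  0.37 -0.03  0.02  0.31]
[ 0.5947 -0.2046  0.204 ]
cup_large 0.74 [116, 170, 183, 226] top 0.073 mid [ 0.4454 -0.2142] circ [ 0.4455 -0.2141] 0.0257
cup_medium 0.55 [113, 171, 182, 226] top 0.073 mid [ 0.4459 -0.2142] circ [ 0.4457 -0.2141] 0.0255
mug_a 0.92 [248, 8, 317, 111] top 0.086 mid [ 0.596  -0.0727] circ [ 0.5959 -0.0723] 0.0303
mug_a 0.83 [89, 0, 186, 95] top 0.086 mid [ 0.4572 -0.0744] circ [ 0.457  -0.0737] 0.0306
cone_pack 0.66 [205, 336, 247, 374] top 0.043 mid [ 0.5058 -0.4525] circ [ 0.5059 -0.4533] 0.0136
cone_pack 0.56 [253, 263, 290, 317] top 0.045 mid [ 0.5809 -0.3513] circ [ 0.5803 -0.3514] 0.0232
4.9 [ 0.59484523 -0.20497779  0.20410171]
```

>>> jog_arm:
  plan:
    - [[0,0,0.7,0,0,0],[0,0,0.7,0,0,0],[0,0,0.7,0,0,0],[0,0,0.7,0,0,0],[0,0,0.6,0,0,0],[0,0,0.45,0,0,0],[0,0,0,0,0,0],[0,0,0,0,0,0]]

```text
time_s: 5.7
position: [0.5953, -0.2056, 0.0504]
tool_rot: [[-0.001, 1.0, 0.001], [1.0, 0.001, -0.0], [-0.0, 0.001, -1.0]]
ft_force: [-0.3, -0.7, 0.4]
grip_width: 0.0853
```

>>> jog_arm:
  plan:
    - [[0,0,0,0,0,0],[0,0,0,0,0,0],[0,0,0,0,0,0],[0,0,0,0,0,0],[0,0,0,0,0,0],[0,0,0,0,0,0]]
  grip: -1
  squeeze: 35

```text
time_s: 6.3
position: [0.5955, -0.2061, 0.0516]
tool_rot: [[-0.001, 1.0, 0.002], [1.0, 0.001, -0.002], [-0.002, 0.002, -1.0]]
ft_force: [-2.4, -0.1, 6.4]
grip_width: 0.0626
```

>>> jog_arm:
  plan:
    - [[0,0,-0.4,0,0,0],[0,0,-0.7,0,0,0],[0,0,-0.8,0,0,0],[0,0,-0.8,0,0,0],[0,0,-0.8,0,0,0],[0,0,0,0,0,0]]

```text
time_s: 6.9
position: [0.5965, -0.2064, 0.1951]
tool_rot: [[-0.001, 1.0, 0.008], [1.0, 0.001, -0.005], [-0.005, 0.008, -1.0]]
ft_force: [-0.2, 0.0, -1.1]
grip_width: 0.0627
```

>>> jog_arm:
  plan:
    - [[0.9,-0.3,0,0,0,0],[0.9,-0.3,0,0,0,0],[0.9,-0.3,0,0,0,0],[0.9,-0.3,0,0,0,0],[0.9,-0.3,0,0,0,0],[0.9,-0.3,0,0,0,0],[0.9,-0.3,0,0,0,0],[0.9,-0.3,0,0,0,0],[0.9,-0.3,0,0,0,0],[0.75,-0.3,0,0,0,0]]

```text
time_s: 7.9
position: [0.4735, 0.1499, 0.1892]
tool_rot: [[-0.001, 1.0, -0.001], [1.0, 0.001, 0.0], [0.0, -0.001, -1.0]]
ft_force: [0.5, -0.3, -1.5]
grip_width: 0.0626
```

```bash
python3 - <<'E'
from h import *
for i in range(6): cv=vision.get_image('top')
look('wrist',['cup_large','disc_large','disc_small'],'w3.png')
look('top',['cup_large','disc_large','disc_small','disc_medium','cone_tile'],'t3.png')
look('side',['cup_large','disc_large'],'s3.png')
E
```

```text
[0.475  0.1474 0.1894]
cup_large 0.87 [211, 181, 346, 346] top 0.234 mid [0.4746 0.1489] circ [0.4745 0.148 ] 0.0324
disc_large 0.79 [240, 149, 317, 196] top 0.027 mid [0.4721 0.1659] circ [0.4722 0.1493] 0.0415
disc_small 0.79 [354, 144, 407, 193] top 0.027 mid [0.5878 0.1682] circ [0.5891 0.1678] 0.0283
[0.475  0.1477 0.1895]
cup_large 0.43 [207, 216, 217, 234] top 0.225 mid [0.4696 0.1194] circ [0.4696 0.1194] 0.007
disc_large 0.82 [207, 213, 221, 244] top 0.144 mid [0.474 0.121] circ [0.474  0.1239] 0.0187
disc_small 0.64 [208, 217, 218, 232] top 0.225 mid [0.4717 0.119 ] circ [0.4717 0.119 ] 0.007
disc_small 0.52 [194, 172, 214, 190] top 0.03 mid [0.5933 0.1642] circ [0.5919 0.1669] 0.0262
disc_medium 0.53 [122, 186, 127, 202] top 0.031 mid [0.563  0.3794] circ [0.5627 0.3744] 0.0182
cone_tile 0.63 [152, 232, 166, 246] top 0.031 mid [0.4369 0.2841] circ [0.4365 0.2861] 0.0237
[0.4748 0.1482 0.1896]
cup_large 0.95 [240, 98, 266, 140] top 0.233 mid [0.4749 0.1476] circ [0.4752 0.1471] 0.035
disc_large 0.72 [241, 156, 268, 173] top 0.029 mid [0.4737 0.1448] circ [0.4716 0.1449] 0.0443
```

View pics/w3.png

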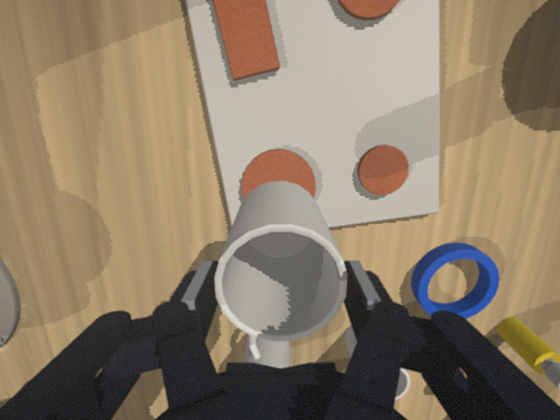

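The wrist view shows the large cup held at (280,280) over the large disc at (278,185). It is level and within 2–3 mm of the disc centre, so I'm lowering it.

>>> jog_arm:
  plan:
    - [[0,-0.04,0.6,0,0,0],[0,0,0.6,0,0,0],[0,0,0.6,0,0,0],[0,0,0.5,0,0,0],[0,0,0.3,0,0,0],[0,0,0.15,0,0,0],[0,0,0.05,0,0,0],[0,0,0,0,0,0],[0,0,0,0,0,0]]

```text
time_s: 9.75
position: [0.4736, 0.1483, 0.0783]
tool_rot: [[-0.0, 1.0, 0.001], [1.0, 0.0, 0.0], [0.0, 0.001, -1.0]]
ft_force: [0.8, -0.2, -0.9]
grip_width: 0.0625
```

>>> jog_arm:
  plan:
    - [[0,0,0.04,0,0,0],[0,0,0,0,0,0],[0,0,0,0,0,0]]

```text
time_s: 10.05
position: [0.4736, 0.1483, 0.0766]
tool_rot: [[-0.001, 1.0, 0.001], [1.0, 0.001, 0.0], [0.0, 0.001, -1.0]]
ft_force: [-0.2, 0.3, 5.1]
grip_width: 0.0627
```

>>> jog_arm:
  plan:
    - [[0,0,0,0,0,0],[0,0,0,0,0,0],[0,0,0,0,0,0],[0,0,0,0,0,0],[0,0,0,0,0,0]]
  grip: 1

```text
time_s: 10.55
position: [0.4732, 0.1482, 0.076]
tool_rot: [[-0.0, 1.0, -0.0], [1.0, 0.0, -0.0], [-0.0, -0.0, -1.0]]
ft_force: [0.1, -0.1, 0.3]
grip_width: 0.0854
```

>>> jog_arm:
  plan:
    - [[0,0,-0.5,0,0,0],[0,0,-0.8,0,0,0],[0,0,-0.8,0,0,0],[0,0,-0.8,0,0,0],[0,0,0,0,0,0],[0,0,0,0,0,0]]

```text
time_s: 11.15
position: [0.4731, 0.1483, 0.192]
tool_rot: [[-0.001, 1.0, 0.001], [1.0, 0.001, 0.0], [0.0, 0.001, -1.0]]
ft_force: [-0.4, 0.8, -0.6]
grip_width: 0.0855
```

```bash
python3 - <<'E'
from h import *
for i in range(3): cv=vision.get_image('top')
look('wrist',['cup_large','disc_large','disc_small','disc_medium','cone_tile'],'w4.png')
E
```

```text
[0.4727 0.1482 0.1909]
cup_large 0.75 [242, 160, 316, 250] top 0.121 mid [0.4718 0.1494] circ [0.4718 0.149 ] 0.0321
disc_large 0.69 [245, 150, 319, 195] top 0.027 mid [0.4723 0.1677] circ [0.4719 0.1497] 0.0417
disc_small 0.63 [357, 144, 412, 195] top 0.027 mid [0.5876 0.1683] circ [0.5885 0.1681] 0.0278
disc_medium 0.56 [337, 0, 402, 20] top 0.027 mid [0.5579 0.3251] circ [0.5581 0.3332] 0.0296
cone_tile 0.71 [218, 2, 281, 82] top 0.027 mid [0.4416 0.298 ] circ [0.4413 0.3024] 0.0439
```

View pics/w4.png

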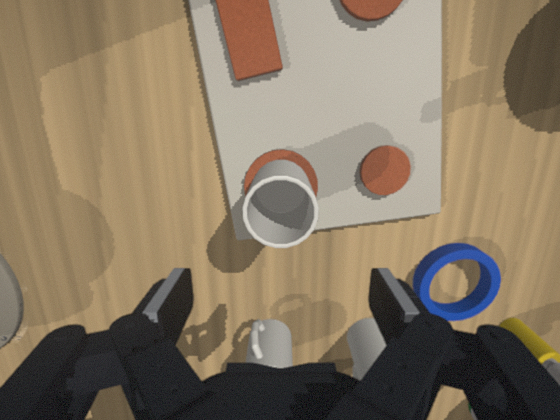

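The view shows the large cup at (280,210), upright and within 1 mm of its disc centre. The medium cup is next.

>>> jog_arm:
  plan:
    - [[-0.9,-0.07,0,0,0,0],[-0.9,-0.07,0,0,0,0],[-0.9,-0.07,0,0,0,0],[-0.9,-0.07,0,0,0,0],[-0.9,-0.07,0,0,0,0],[-0.9,-0.07,0,0,0,0],[-0.9,-0.07,0,0,0,0],[-0.9,-0.07,0,0,0,0],[-0.9,-0.07,0,0,0,0],[-0.9,-0.05,0,0,0,0]]

```text
time_s: 12.6
position: [0.4458, -0.2132, 0.192]
tool_rot: [[-0.0, 1.0, -0.0], [1.0, 0.0, 0.0], [0.0, -0.0, -1.0]]
ft_force: [0.3, -0.4, -0.2]
grip_width: 0.0852
```

>>> jog_arm:
  plan:
    - [[0,0,0,0,0,0],[0,0,0,0,0,0],[0,0,0,0,0,0]]

```text
time_s: 12.9
position: [0.4461, -0.2109, 0.192]
tool_rot: [[-0.001, 1.0, -0.0], [1.0, 0.001, 0.0], [0.0, -0.0, -1.0]]
ft_force: [-0.7, 0.5, 0.3]
grip_width: 0.0852
```

```bash
python3 - <<'E'
from h import *
look('wrist',['cup_medium','cup_small','cone_pack'],'w5.png')
E
```

```text
[ 0.4462 -0.2108  0.192 ]
cup_medium 0.62 [257, 166, 307, 223] top 0.073 mid [ 0.4454 -0.2137] circ [ 0.4452 -0.214 ] 0.0249
cup_small 0.74 [272, 272, 301, 318] top 0.05 mid [ 0.4516 -0.3517] circ [ 0.4512 -0.3519] 0.0182
cone_pack 0.66 [360, 269, 404, 315] top 0.024 mid [ 0.579  -0.3526] circ [ 0.5795 -0.3547] 0.036
```

Medium is at about (0.4455, -0.213). I'll shift 2 mm in -y and descend to TCP z ≈ 0.04.

>>> jog_arm:
  plan:
    - [[-0.05,0,0.7,0,0,0],[0,0,0.7,0,0,0],[0,0,0.7,0,0,0],[0,0,0.7,0,0,0],[0,0,0.6,0,0,0],[0,0,0.4,0,0,0],[0,0,0,0,0,0],[0,0,0,0,0,0]]

```text
time_s: 13.9
position: [0.4465, -0.2137, 0.0405]
tool_rot: [[-0.001, 1.0, 0.0], [1.0, 0.001, -0.0], [-0.0, 0.0, -1.0]]
ft_force: [0.3, -0.4, -0.1]
grip_width: 0.0852
```

>>> jog_arm:
  plan:
    - [[0,0,0,0,0,0],[0,0,0,0,0,0],[0,0,0,0,0,0],[0,0,0,0,0,0],[0,0,0,0,0,0],[0,0,0,0,0,0],[0,0,0,0,0,0]]
  grip: -1
  squeeze: 35

```text
time_s: 14.6
position: [0.4463, -0.2141, 0.0411]
tool_rot: [[-0.001, 1.0, 0.001], [1.0, 0.001, -0.001], [-0.001, 0.001, -1.0]]
ft_force: [-2.1, 0.5, 8.8]
grip_width: 0.0457
```

>>> jog_arm:
  plan:
    - [[0,0,-0.4,0,0,0],[0,0,-0.7,0,0,0],[0,0,-0.8,0,0,0],[0,0,-0.8,0,0,0],[0,0,-0.8,0,0,0],[0,0,-0.4,0,0,0],[0,0,0,0,0,0]]

```text
time_s: 15.3
position: [0.4469, -0.2143, 0.1984]
tool_rot: [[-0.001, 1.0, 0.004], [1.0, 0.001, -0.003], [-0.003, 0.004, -1.0]]
ft_force: [0.4, -0.1, -0.1]
grip_width: -0.0001
```

```bash
python3 - <<'E'
from h import *
snap('side','s6.png');look('wrist',['cup_medium','cup_small','cone_pack'],'w6.png')
look('top',['cup_medium','cup_small','mug_a'],'t6.png')
E
```

```text
[ 0.4459 -0.2135  0.1955]
cup_medium 0.78 [253, 165, 304, 218] top 0.073 mid [ 0.4438 -0.2129] circ [ 0.4438 -0.2133] 0.0251
cone_pack 0.79 [362, 262, 406, 310] top 0.041 mid [ 0.5803 -0.3512] circ [ 0.5797 -0.3526] 0.0244
[ 0.4458 -0.2135  0.195 ]
cup_medium 0.42 [333, 229, 347, 243] top 0.359 mid [ 0.4327 -0.1781] circ [ 0.4327 -0.1781] 0.0064
cup_small 0.7 [270, 219, 302, 242] top 0.088 mid [ 0.4586 -0.0727] circ [ 0.4592 -0.0722] 0.0295
mug_a 0.66 [271, 217, 301, 244] top 0.088 mid [ 0.4586 -0.0739] circ [ 0.459  -0.0732] 0.0299
mug_a 0.58 [282, 165, 305, 190] top 0.088 mid [ 0.5966 -0.0719] circ [ 0.5968 -0.0713] 0.0294
```

View pics/w6.png

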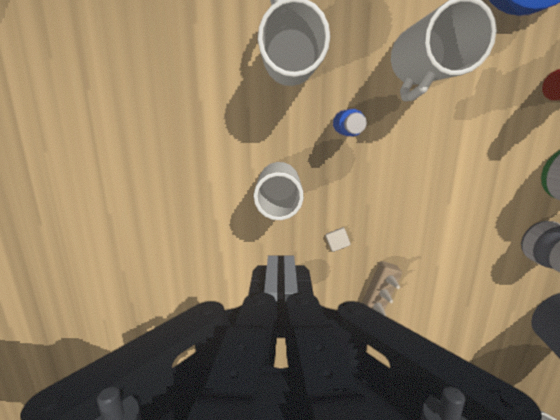

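View pics/s6.png

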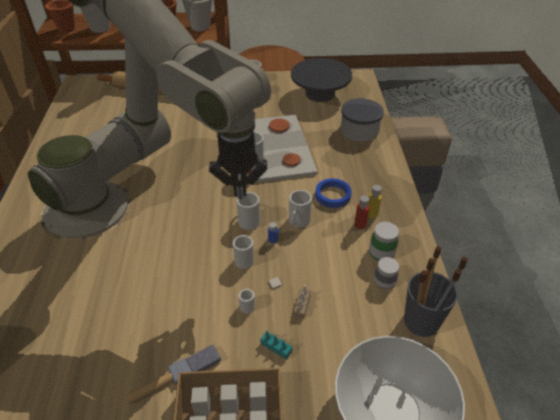

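The wrist view shows the medium cup still standing at (279,195), so the fingers slipped off its rim. Open pads sit farther back than the TCP, so I'll grasp about 20 mm lower.

>>> jog_arm:
  plan:
    - [[0,-0.04,0,0,0,0],[0,0,0,0,0,0],[0,0,0,0,0,0],[0,0,0,0,0,0],[0,0,0,0,0,0],[0,0,0,0,0,0]]
  grip: 1

```text
time_s: 16.35
position: [0.4446, -0.2138, 0.196]
tool_rot: [[-0.0, 1.0, 0.0], [1.0, 0.0, -0.0], [-0.0, 0.0, -1.0]]
ft_force: [0.4, -0.6, 0.4]
grip_width: 0.0849
```

>>> jog_arm:
  plan:
    - [[0,0,0.7,0,0,0],[0,0,0.8,0,0,0],[0,0,0.8,0,0,0],[0,0,0.8,0,0,0],[0,0,0.7,0,0,0],[0,0,0.5,0,0,0],[0,0,0,0,0,0],[0,0,0,0,0,0]]

```text
time_s: 17.15
position: [0.4448, -0.214, 0.0245]
tool_rot: [[-0.001, 1.0, 0.0], [1.0, 0.001, -0.0], [-0.0, 0.0, -1.0]]
ft_force: [-0.1, -0.6, 0.9]
grip_width: 0.0854
```

>>> jog_arm:
  plan:
    - [[0,0,0,0,0,0],[0,0,0,0,0,0],[0,0,0,0,0,0],[0,0,0,0,0,0],[0,0,0,0,0,0],[0,0,0,0,0,0],[0,0,0,0,0,0],[0,0,0,0,0,0]]
  grip: -1
  squeeze: 35

```text
time_s: 17.95
position: [0.4449, -0.2141, 0.0252]
tool_rot: [[-0.001, 1.0, 0.001], [1.0, 0.001, -0.001], [-0.001, 0.001, -1.0]]
ft_force: [-0.7, -0.2, 6.0]
grip_width: 0.0484
```

>>> jog_arm:
  plan:
    - [[0,0,-0.4,0,0,0],[0,0,-0.7,0,0,0],[0,0,-0.8,0,0,0],[0,0,-0.8,0,0,0],[0,0,-0.8,0,0,0],[0,0,-0.6,0,0,0],[0,0,0,0,0,0],[0,0,0,0,0,0]]

```text
time_s: 18.75
position: [0.4443, -0.2135, 0.1876]
tool_rot: [[-0.001, 1.0, -0.0], [1.0, 0.001, 0.0], [0.0, -0.0, -1.0]]
ft_force: [-0.7, 0.3, -2.8]
grip_width: 0.048
```

>>> jog_arm:
  plan:
    - [[0.5,0.18,0,0,0,0],[0.9,0.18,0,0,0,0],[0.9,0.18,0,0,0,0],[0.9,0.18,0,0,0,0],[0.9,0.18,0,0,0,0],[0.9,0.18,0,0,0,0],[0.9,0.18,0,0,0,0],[0.9,0.18,0,0,0,0],[0.9,0.18,0,0,0,0],[0.9,0.18,0,0,0,0]]

```text
time_s: 19.75
position: [0.5157, 0.1318, 0.1862]
tool_rot: [[-0.001, 1.0, -0.003], [1.0, 0.001, -0.0], [-0.0, -0.003, -1.0]]
ft_force: [-0.1, -0.1, -1.2]
grip_width: 0.048
```

>>> jog_arm:
  plan:
    - [[0.9,0.18,0,0,0,0],[0.9,0.18,0,0,0,0],[0.9,0.18,0,0,0,0],[0.9,0.18,0,0,0,0],[0.9,0.18,0,0,0,0],[0.7,0.18,0,0,0,0],[0.3,0,0,0,0,0],[0,0,0,0,0,0],[0,0,0,0,0,0],[0,0,0,0,0,0]]

```text
time_s: 20.75
position: [0.5595, 0.349, 0.1879]
tool_rot: [[0.001, 1.0, -0.0], [1.0, -0.001, -0.0], [-0.0, -0.0, -1.0]]
ft_force: [-0.1, 0.1, -1.5]
grip_width: 0.048
```

```bash
python3 - <<'E'
from h import *
vision.get_image('top')
look('wrist',['cup_medium','disc_medium','disc_small','cone_tile'],'w7.png')
look('side',['cup_medium','disc_medium','cup_large'],'s7.png')
E
```

```text
[0.5596 0.3492 0.1883]
cup_medium 0.79 [226, 199, 334, 334] top 0.236 mid [0.5594 0.3505] circ [0.5593 0.3499] 0.0254
disc_medium 0.96 [250, 154, 313, 207] top 0.027 mid [0.5597 0.3589] circ [0.5597 0.3518] 0.0349
disc_small 0.77 [285, 316, 323, 338] top 0.027 mid [0.5939 0.1606] circ [0.5916 0.1652] 0.0269
cone_tile 0.58 [144, 174, 209, 260] top 0.027 mid [0.4396 0.316 ] circ [0.4395 0.3152] 0.0545
[0.5595 0.35   0.1882]
cup_medium 0.67 [270, 64, 292, 93] top 0.236 mid [0.5604 0.3479] circ [0.5606 0.3481] 0.0298
disc_medium 0.58 [268, 118, 289, 130] top 0.029 mid [0.5639 0.3495] circ [0.5622 0.348 ] 0.0378
cup_large 0.93 [243, 132, 268, 173] top 0.121 mid [0.4742 0.1462] circ [0.4735 0.1456] 0.0371
```

View pics/w7.png

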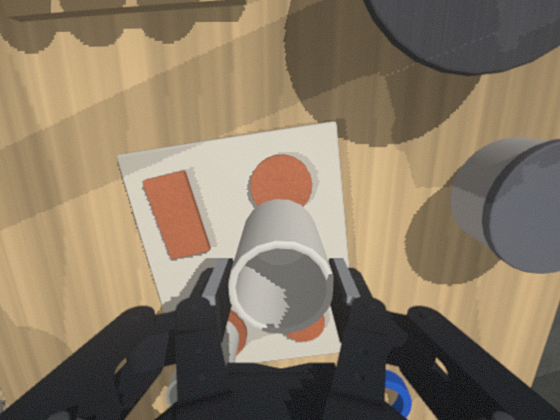

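The medium cup is held at (281,285) over its disc at (281,182), about 1.5 mm off centre. I'm correcting that and lowering.

>>> jog_arm:
  plan:
    - [[0.04,0.02,0.5,0,0,0],[0,0,0.7,0,0,0],[0,0,0.7,0,0,0],[0,0,0.6,0,0,0],[0,0,0.4,0,0,0],[0,0,0.3,0,0,0],[0,0,0.15,0,0,0],[0,0,0.05,0,0,0],[0,0,0,0,0,0],[0,0,0,0,0,0]]

```text
time_s: 22.25
position: [0.5607, 0.3521, 0.0529]
tool_rot: [[-0.001, 1.0, 0.001], [1.0, 0.001, 0.001], [0.001, 0.001, -1.0]]
ft_force: [-0.1, 0.3, -2.6]
grip_width: 0.048
```

>>> jog_arm:
  plan:
    - [[0,0,0.06,0,0,0],[0,0,0,0,0,0],[0,0,0,0,0,0]]

```text
time_s: 22.55
position: [0.5607, 0.3521, 0.0503]
tool_rot: [[-0.001, 1.0, 0.001], [1.0, 0.001, 0.001], [0.001, 0.001, -1.0]]
ft_force: [-0.2, 0.4, 1.4]
grip_width: 0.048
```

>>> jog_arm:
  plan:
    - [[0,0,0,0,0,0],[0,0,0,0,0,0],[0,0,0,0,0,0],[0,0,0,0,0,0],[0,0,0,0,0,0],[0,0,0,0,0,0]]
  grip: 1

```text
time_s: 23.15
position: [0.5602, 0.3519, 0.0496]
tool_rot: [[-0.0, 1.0, -0.0], [1.0, 0.0, -0.0], [-0.0, -0.0, -1.0]]
ft_force: [-0.5, -1.1, 0.1]
grip_width: 0.0854
```

>>> jog_arm:
  plan:
    - [[0,0,-0.4,0,0,0],[0,0,-0.8,0,0,0],[0,0,-0.8,0,0,0],[0,0,-0.8,0,0,0],[0,0,-0.7,0,0,0],[0,0,0,0,0,0],[0,0,0,0,0,0]]

```text
time_s: 23.85
position: [0.5602, 0.3519, 0.1896]
tool_rot: [[-0.001, 1.0, 0.0], [1.0, 0.001, 0.0], [0.0, 0.0, -1.0]]
ft_force: [0.2, 0.3, 0.2]
grip_width: 0.0852
```

```bash
python3 - <<'E'
from h import *
vision.get_image('top')
look('wrist',['cup_medium','disc_medium','cone_tile'],'w8.png')
E
```

```text
[0.5598 0.3517 0.1882]
cup_medium 0.63 [254, 166, 307, 230] top 0.098 mid [0.5599 0.3537] circ [0.5596 0.3532] 0.0249
disc_medium 0.68 [250, 156, 312, 199] top 0.031 mid [0.5599 0.3641] circ [0.5596 0.3519] 0.0348
cone_tile 0.75 [144, 174, 208, 261] top 0.027 mid [0.4398 0.3161] circ [0.4399 0.3156] 0.0545
```

View pics/w8.png

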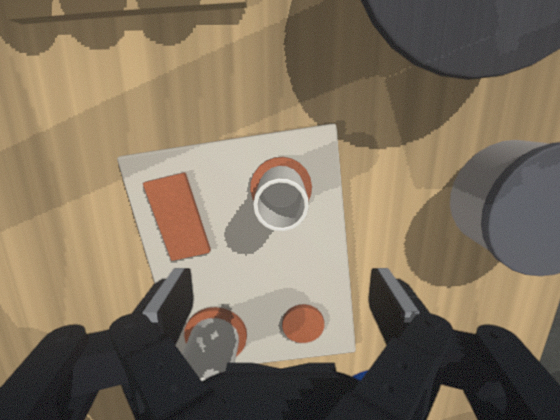

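The medium cup stands at (281,204) on its disc, centred within about 1.5 mm. The small cup is next.

>>> jog_arm:
  plan:
    - [[-0.93,-0.14,0,0,0,0],[-0.93,-0.14,0,0,0,0],[-0.93,-0.14,0,0,0,0],[-0.93,-0.14,0,0,0,0],[-0.93,-0.14,0,0,0,0],[-0.93,-0.14,0,0,0,0],[-0.93,-0.14,0,0,0,0],[-0.93,-0.14,0,0,0,0],[-0.93,-0.14,0,0,0,0],[-0.93,-0.14,0,0,0,0]]

```text
time_s: 25.1
position: [0.5039, -0.0215, 0.1893]
tool_rot: [[-0.001, 1.0, -0.001], [1.0, 0.001, 0.0], [0.0, -0.001, -1.0]]
ft_force: [0.5, -1.0, 0.9]
grip_width: 0.0853
```

>>> jog_arm:
  plan:
    - [[-0.93,-0.14,0,0,0,0],[-0.93,-0.14,0,0,0,0],[-0.93,-0.14,0,0,0,0],[-0.93,-0.14,0,0,0,0],[-0.93,-0.14,0,0,0,0],[-0.93,-0.14,0,0,0,0],[-0.93,-0.14,0,0,0,0],[-0.93,-0.14,0,0,0,0],[-0.6,-0.15,0,0,0,0],[-0.25,-0.04,0,0,0,0]]

```text
time_s: 26.1
position: [0.4514, -0.3536, 0.1888]
tool_rot: [[0.002, 1.0, -0.001], [1.0, -0.002, 0.001], [0.001, -0.001, -1.0]]
ft_force: [0.0, 0.8, 0.4]
grip_width: 0.0854
```

>>> jog_arm:
  plan:
    - [[0,0,0,0,0,0],[0,0,0,0,0,0],[0,0,0,0,0,0]]

```text
time_s: 26.4
position: [0.4526, -0.3504, 0.1897]
tool_rot: [[-0.002, 1.0, -0.0], [1.0, 0.002, 0.0], [0.0, -0.0, -1.0]]
ft_force: [-0.7, 0.1, 0.1]
grip_width: 0.0853
```

```bash
python3 - <<'E'
from h import *
look('wrist',['cup_small','cone_pack'],'w9.png')
E
```

```text
[ 0.4527 -0.3505  0.1898]
cup_small 0.81 [266, 171, 298, 212] top 0.05 mid [ 0.4513 -0.3516] circ [ 0.4513 -0.3518] 0.0177
cone_pack 0.92 [305, 249, 354, 295] top 0.045 mid [ 0.5128 -0.4587] circ [ 0.5129 -0.4583] 0.0233
cone_pack 0.87 [366, 158, 417, 222] top 0.045 mid [ 0.5799 -0.3523] circ [ 0.5795 -0.3525] 0.0242
```

View pics/w9.png

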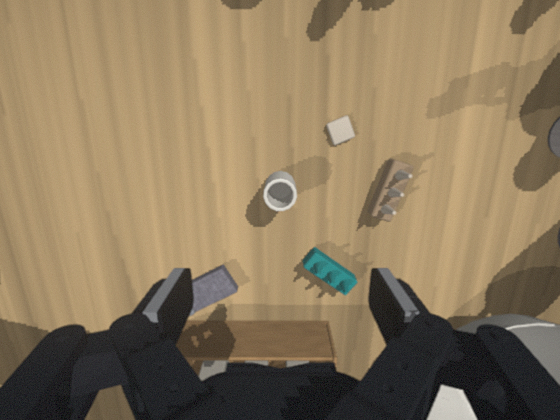

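The small cup is at (280,192), close to centre. I'm descending to TCP z ≈ 0.012.

>>> jog_arm:
  plan:
    - [[-0.025,-0.03,0.7,0,0,0],[0,0,0.8,0,0,0],[0,0,0.8,0,0,0],[0,0,0.8,0,0,0],[0,0,0.7,0,0,0],[0,0,0.4,0,0,0],[0,0,0.2,0,0,0],[0,0,0,0,0,0],[0,0,0,0,0,0]]

```text
time_s: 27.45
position: [0.4515, -0.353, 0.0145]
tool_rot: [[-0.001, 1.0, 0.001], [1.0, 0.001, -0.001], [-0.001, 0.001, -1.0]]
ft_force: [0.4, 0.1, 0.2]
grip_width: 0.0851
```

>>> jog_arm:
  plan:
    - [[0,0,0,0,0,0],[0,0,0,0,0,0],[0,0,0,0,0,0],[0,0,0,0,0,0],[0,0,0,0,0,0],[0,0,0,0,0,0],[0,0,0,0,0,0],[0,0,0,0,0,0],[0,0,0,0,0,0]]
  grip: -1
  squeeze: 35

```text
time_s: 28.35
position: [0.4513, -0.353, 0.0143]
tool_rot: [[-0.001, 1.0, 0.001], [1.0, 0.001, -0.001], [-0.001, 0.001, -1.0]]
ft_force: [-0.9, 1.1, 5.6]
grip_width: 0.0337
```

>>> jog_arm:
  plan:
    - [[0,0,-0.4,0,0,0],[0,0,-0.7,0,0,0],[0,0,-0.8,0,0,0],[0,0,-0.8,0,0,0],[0,0,-0.8,0,0,0],[0,0,-0.6,0,0,0],[0,0,-0.3,0,0,0],[0,0,0,0,0,0]]

```text
time_s: 29.15
position: [0.4513, -0.3531, 0.1905]
tool_rot: [[-0.0, 1.0, 0.001], [1.0, 0.0, -0.002], [-0.002, 0.001, -1.0]]
ft_force: [0.3, -0.5, -1.2]
grip_width: 0.0338
```

>>> jog_arm:
  plan:
    - [[0.5,0.1,0,0,0,0],[0.9,0.24,0,0,0,0],[0.9,0.24,0,0,0,0],[0.9,0.24,0,0,0,0],[0.9,0.24,0,0,0,0],[0.9,0.24,0,0,0,0],[0.9,0.24,0,0,0,0],[0.9,0.24,0,0,0,0],[0.9,0.24,0,0,0,0],[0.9,0.24,0,0,0,0]]

```text
time_s: 30.15
position: [0.5403, -0.0061, 0.1879]
tool_rot: [[-0.001, 1.0, -0.003], [1.0, 0.001, 0.001], [0.001, -0.003, -1.0]]
ft_force: [-0.1, -0.3, -1.4]
grip_width: 0.0336
```

>>> jog_arm:
  plan:
    - [[0.9,0.24,0,0,0,0],[0.9,0.24,0,0,0,0],[0.9,0.24,0,0,0,0],[0.9,0.24,0,0,0,0],[0.7,0.22,0,0,0,0],[0.14,0,0,0,0,0],[0,0,0,0,0,0],[0,0,0,0,0,0],[0,0,0,0,0,0]]

```text
time_s: 31.05
position: [0.5881, 0.1679, 0.1894]
tool_rot: [[0.001, 1.0, -0.001], [1.0, -0.001, -0.0], [-0.0, -0.001, -1.0]]
ft_force: [-0.4, -0.0, -1.2]
grip_width: 0.0337
```

```bash
python3 - <<'E'
from h import *
vision.get_image('top')
look('wrist',['cup_small','disc_small'],'w10.png')
E
```

```text
[0.5883 0.168  0.1897]
cup_small 0.84 [250, 211, 316, 303] top 0.225 mid [0.588  0.1691] circ [0.5878 0.1687] 0.0184
disc_small 0.71 [254, 164, 305, 211] top 0.027 mid [0.5886 0.168 ] circ [0.5889 0.1678] 0.0279
```

View pics/w10.png

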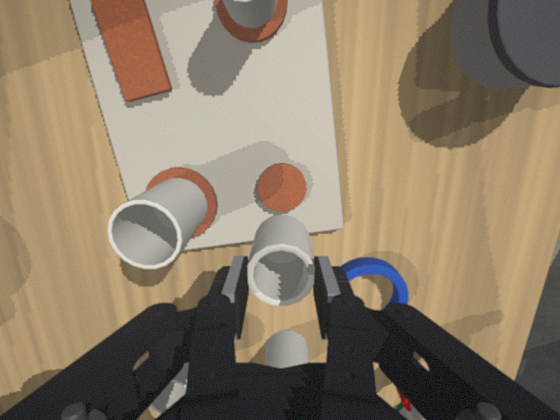

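The small cup is held at (281,275) over its disc at (281,188), within 1 mm. I'm lowering it.

>>> jog_arm:
  plan:
    - [[0,0.01,0.6,0,0,0],[0,0,0.8,0,0,0],[0,0,0.8,0,0,0],[0,0,0.6,0,0,0],[0,0,0.4,0,0,0],[0,0,0.3,0,0,0],[0,0,0.15,0,0,0],[0,0,0.05,0,0,0],[0,0,0,0,0,0],[0,0,0,0,0,0]]

```text
time_s: 32.25
position: [0.5892, 0.1689, 0.0425]
tool_rot: [[-0.001, 1.0, 0.001], [1.0, 0.001, 0.0], [0.0, 0.001, -1.0]]
ft_force: [-0.1, 0.9, -0.2]
grip_width: 0.0337
```

>>> jog_arm:
  plan:
    - [[0,0,0.06,0,0,0],[0,0,0,0,0,0],[0,0,0,0,0,0]]

```text
time_s: 32.55
position: [0.589, 0.1689, 0.0395]
tool_rot: [[-0.001, 1.0, 0.001], [1.0, 0.001, 0.0], [0.0, 0.001, -1.0]]
ft_force: [0.2, -0.2, 0.2]
grip_width: 0.0339
```

>>> jog_arm:
  plan:
    - [[0,0,0.03,0,0,0],[0,0,0,0,0,0],[0,0,0,0,0,0]]

```text
time_s: 32.85
position: [0.5893, 0.169, 0.0393]
tool_rot: [[-0.001, 1.0, 0.002], [1.0, 0.001, 0.0], [0.0, 0.002, -1.0]]
ft_force: [-1.0, -0.1, 7.8]
grip_width: 0.0334
```

>>> jog_arm:
  plan:
    - [[0,0,0,0,0,0],[0,0,0,0,0,0],[0,0,0,0,0,0],[0,0,0,0,0,0],[0,0,0,0,0,0],[0,0,0,0,0,0]]
  grip: 1

```text
time_s: 33.45
position: [0.5888, 0.1689, 0.0379]
tool_rot: [[-0.001, 1.0, -0.0], [1.0, 0.001, -0.0], [-0.0, -0.0, -1.0]]
ft_force: [-0.5, -0.2, -0.2]
grip_width: 0.0855
```

>>> jog_arm:
  plan:
    - [[0,0,-0.4,0,0,0],[0,0,-0.8,0,0,0],[0,0,-0.8,0,0,0],[0,0,-0.8,0,0,0],[0,0,-0.8,0,0,0],[0,0,-0.2,0,0,0],[0,0,0,0,0,0]]

```text
time_s: 34.15
position: [0.5891, 0.1689, 0.1909]
tool_rot: [[-0.0, 1.0, 0.002], [1.0, 0.0, 0.0], [0.0, 0.002, -1.0]]
ft_force: [-0.5, -0.1, -0.7]
grip_width: 0.0855
```

```bash
python3 - <<'E'
from h import *
vision.get_image('top')
look('wrist',['cup_small','cup_large','cup_medium','disc_small'],'w11.png')
look('side',['cup_small','cup_large','cup_medium'],'s11.png')
E
```

```text
[0.5882 0.1689 0.1885]
cup_small 0.92 [265, 172, 300, 214] top 0.075 mid [0.5896 0.1704] circ [0.5896 0.1699] 0.0177
cup_large 0.71 [106, 178, 205, 275] top 0.121 mid [0.4724 0.1495] circ [0.4715 0.1491] 0.0325
cup_medium 0.76 [221, 2, 278, 29] top 0.098 mid [0.5594 0.3295] circ [0.5596 0.3313] 0.0136
disc_small 0.79 [254, 162, 306, 204] top 0.039 mid [0.5875 0.1797] circ [0.5887 0.1782] 0.0154
[0.5885 0.1689 0.189 ]
cup_small 0.51 [286, 144, 301, 161] top 0.075 mid [0.5941 0.1691] circ [0.5922 0.1694] 0.0208
cup_large 0.89 [245, 130, 265, 171] top 0.121 mid [0.4743 0.1457] circ [0.4732 0.1466] 0.0353
cup_medium 0.81 [270, 102, 290, 127] top 0.098 mid [0.5639 0.3506] circ [0.5612 0.352 ] 0.0289
```

View pics/w11.png

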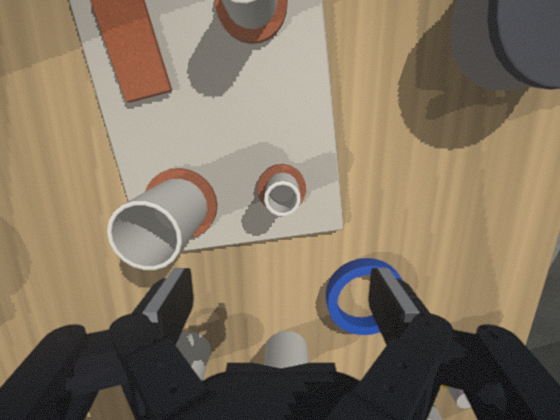

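The small cup is at (283,197), centred on its disc, and all three cups are set. Moving to the cone pack, then a close look at its centre and yaw.

>>> jog_arm:
  plan:
    - [[-0.92,-0.02,0,0,0,0],[-0.92,-0.02,0,0,0,0],[-0.92,-0.02,0,0,0,0],[-0.92,-0.02,0,0,0,0],[-0.92,-0.02,0,0,0,0],[-0.92,-0.02,0,0,0,0],[-0.92,-0.02,0,0,0,0],[-0.92,-0.02,0,0,0,0],[-0.92,0,0,0,0,0],[-0.92,0,0,0,0,0]]

```text
time_s: 35.65
position: [0.5823, -0.2006, 0.19]
tool_rot: [[-0.0, 1.0, 0.0], [1.0, 0.0, 0.0], [0.0, 0.0, -1.0]]
ft_force: [-0.1, 0.1, 0.2]
grip_width: 0.0853
```

>>> jog_arm:
  plan:
    - [[-0.92,0,0,0,0,0],[-0.92,0,0,0,0,0],[-0.92,0,0,0,0,0],[-0.7,0,0,0,0,0],[-0.36,0,0,0,0,0],[0,0,0,0,0,0.93],[0,0,0,0,0,0.93],[0,0,0,0,0,0],[0,0,0,0,0,0],[0,0,0,0,0,0]]

```text
time_s: 36.65
position: [0.5827, -0.3515, 0.1901]
tool_rot: [[0.272, 0.962, 0.0], [0.962, -0.272, -0.0], [-0.0, 0.0, -1.0]]
ft_force: [0.4, -0.4, -0.1]
grip_width: 0.0857
```

```bash
cat >> h.py <<'E'
def rect(n,q,fn,zlo,zhi,near):
    ci=cam(n); p,d=snap(n,fn); W=cloud(n,d,ci)
    for r in spotter.trace(n,q):
        w=W[r['pixels']&(d>0)]; a=w[(w[:,2]>zlo)&(w[:,2]<zhi)]
        if len(a)<20 or np.linalg.norm(a[:,:2].mean(0)-near)>.05: continue
        c,s,ang=cv2.minAreaRect(a[:,:2].astype(np.float32)*1000)
        if s[0]<s[1]: ang+=90
        print(n,q,round(r['score'],2),np.round(c,1),np.round(s,1),'long axis',round(ang%180,1),'z95',np.percentile(w[:,2],95).round(3))
E
python3 - <<'E'
from h import *
print(env.observe()['position'],env.observe()['tool_rot'])
rect('wrist','cone_pack','w12.png',.008,.028,[.582,-.352])
rect('wrist','cone_pack','w12.png',.018,.028,[.582,-.352])
E
```

```text
[ 0.58274951 -0.35147569  0.19010503] [[ 2.71835422e-01  9.62343755e-01  2.37475810e-06]
 [ 9.62343755e-01 -2.71835422e-01 -5.16985987e-06]
 [-4.32963899e-06  3.69068467e-06 -1.00000000e+00]]
wrist cone_pack 0.8 [ 580.2 -355.1] [70.  25.9] long axis 73.1 z95 0.041
wrist cone_pack 0.77 [ 580.3 -355. ] [69.6 25.9] long axis 73.2 z95 0.041
```

View pics/w12.png

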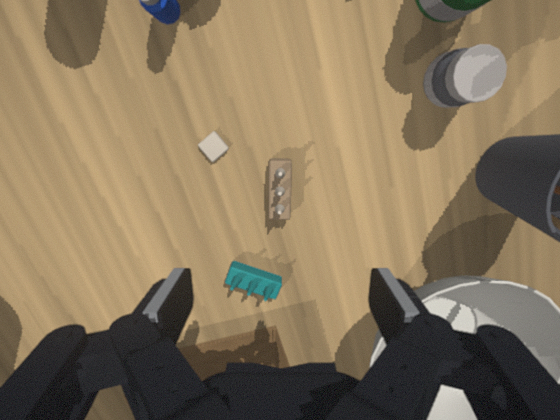

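The wrist view shows the buff cone pack at (279,189), in line with the tool; the turquoise one at (253,281) stays clear of the fingers. Descending.

>>> jog_arm:
  plan:
    - [[-0.07,-0.02,0.7,0,0,0],[0,0,0.8,0,0,0],[0,0,0.8,0,0,0],[0,0,0.8,0,0,0],[0,0,0.7,0,0,0],[0,0,0.4,0,0,0],[0,0,0.3,0,0,0],[0,0,0.1,0,0,0],[0,0,0,0,0,0],[0,0,0,0,0,0]]

```text
time_s: 37.85
position: [0.5815, -0.3548, 0.0071]
tool_rot: [[0.275, 0.962, 0.001], [0.962, -0.275, -0.001], [-0.001, 0.002, -1.0]]
ft_force: [-0.5, -0.2, 0.2]
grip_width: 0.0857
```

>>> jog_arm:
  plan:
    - [[0,0,0,0,0,0],[0,0,0,0,0,0],[0,0,0,0,0,0],[0,0,0,0,0,0],[0,0,0,0,0,0],[0,0,0,0,0,0],[0,0,0,0,0,0],[0,0,0,0,0,0],[0,0,0,0,0,0],[0,0,0,0,0,0]]
  grip: -1
  squeeze: 35

```text
time_s: 38.85
position: [0.5811, -0.3544, 0.006]
tool_rot: [[0.275, 0.961, -0.0], [0.961, -0.275, -0.0], [-0.0, -0.0, -1.0]]
ft_force: [-0.9, 0.0, 0.6]
grip_width: 0.0049
```

```bash
python3 - <<'E'
from h import *
snap('side','s13.png');snap('wrist','w13.png')
p=cv2.imread('pics/s13.png')[230:380,200:400]; cv2.imwrite('pics/s13c.png',cv2.resize(p,None,fx=4,fy=4,interpolation=2))
E
```

```text
(no output)
```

View pics/s13c.png

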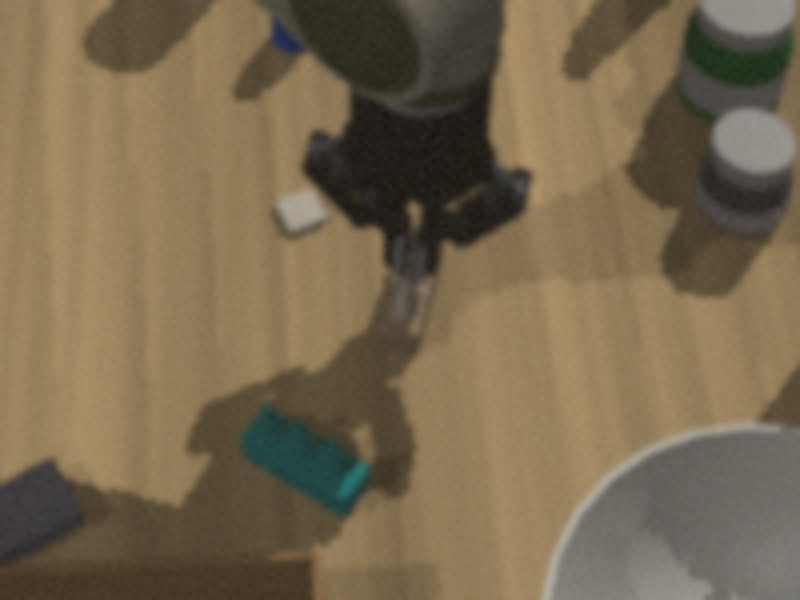

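View pics/w13.png

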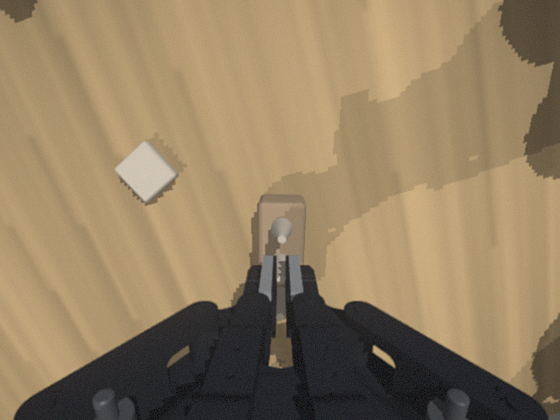

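The fingers closed above the bar, on the middle cone: width is 5 mm and the bar is undisturbed at (282,230). I'll measure where the finger ends really are relative to the TCP, shut and then open.

```bash
cat >> h.py <<'E'
def tips():
    s=env.observe(); ci=cam('wrist'); p,d=vision.get_image('wrist'); W=cloud('wrist',d,ci)
    T=(W-np.array(s['position']))@np.array(s['tool_rot'])  # tool coords
    m=(d>0)&(d<.25)&(T[...,2]>-.05)&(np.abs(T[...,1])<.07)&(np.abs(T[...,0])<.014)
    print('tcp',np.round(s['position'],4),'w',s['grip_width'])
    for side in (-1,1):
        mm=m&(T[...,1]*side>0)
        # by height
        for z0 in np.arange(-.04,.02,.004):
            k=mm&(T[...,2]>z0)&(T[...,2]<=z0+.004)
            if k.sum()>3: print(side,'z %.3f'%z0,k.sum(),'y',np.round(np.percentile(T[k][:,1],[2,98]),4),'x',np.round(np.percentile(T[k][:,0],[2,98]),4))
E
python3 - <<'E'
from h import *
tips()
E
```

```text
tcp [ 0.5811 -0.3544  0.006 ] w 0.004163583966957909
-1 z -0.040 132 y [-0.0152 -0.    ] x [-0.0093  0.0115]
-1 z -0.036 89 y [-0.0135 -0.    ] x [-0.0038  0.0116]
-1 z -0.032 35 y [-0.0087 -0.    ] x [0.0039 0.0109]
-1 z -0.028 16 y [-0.0021 -0.0005] x [0.0037 0.0049]
-1 z -0.024 12 y [-0.0021 -0.0005] x [0.0041 0.0048]
-1 z -0.020 337 y [-0.0121 -0.0005] x [0.0002 0.0138]
-1 z -0.016 88 y [-0.013  -0.0011] x [-0.0026  0.0133]
-1 z -0.000 78 y [-0.0653 -0.0159] x [-0.0119  0.0135]
-1 z 0.004 3499 y [-0.069  -0.0159] x [-0.0134  0.0135]
1 z -0.040 126 y [0.0005 0.015 ] x [-0.009   0.0116]
1 z -0.036 89 y [0.0009 0.0128] x [-0.004   0.0113]
1 z -0.032 24 y [0.0002 0.0083] x [0.0035 0.011 ]
1 z -0.028 18 y [0.     0.0016] x [0.0033 0.005 ]
1 z -0.024 12 y [0.     0.0017] x [0.0041 0.0051]
1 z -0.020 332 y [0.     0.0117] x [0.0004 0.0137]
1 z -0.016 84 y [0.0009 0.0128] x [-0.0027  0.0139]
1 z -0.000 96 y [0.0173 0.0691] x [-0.0126  0.0126]
1 z 0.004 3502 y [0.0155 0.0689] x [-0.0134  0.0134]
```

>>> jog_arm:
  plan:
    - [[0,0,0,0,0,0],[0,0,0,0,0,0],[0,0,0,0,0,0],[0,0,0,0,0,0]]
  grip: -0.1

```text
time_s: 39.4
position: [0.5811, -0.3544, 0.006]
tool_rot: [[0.275, 0.961, 0.0], [0.961, -0.275, -0.0], [-0.0, 0.0, -1.0]]
ft_force: [-0.2, 0.2, -1.4]
grip_width: 0.0383
```

```bash
python3 - <<'E'
from h import *
tips()
snap('wrist','w14.png')
E
```

```text
tcp [ 0.5811 -0.3544  0.006 ] w 0.03831420161200763
-1 z -0.040 159 y [-0.0315 -0.    ] x [-0.0088  0.0115]
-1 z -0.036 98 y [-0.0253 -0.    ] x [-0.0097  0.0113]
-1 z -0.032 46 y [-0.0196 -0.    ] x [-0.      0.0055]
-1 z -0.028 38 y [-0.0048 -0.    ] x [-0.0004  0.005 ]
-1 z -0.024 41 y [-0.0055 -0.    ] x [-0.0007  0.0049]
-1 z -0.020 701 y [-0.0121 -0.0006] x [-0.0135  0.0136]
-1 z -0.016 145 y [-0.0133 -0.0022] x [-0.0133  0.0129]
-1 z -0.000 69 y [-0.0677 -0.0198] x [-0.0123  0.0134]
-1 z 0.004 3374 y [-0.0689 -0.0158] x [-0.0132  0.0135]
1 z -0.040 145 y [0.0005 0.0309] x [-0.0095  0.0114]
1 z -0.036 87 y [0.0005 0.0247] x [-0.0101  0.0113]
1 z -0.032 45 y [0.0005 0.0191] x [-0.0018  0.0054]
1 z -0.028 30 y [0.0005 0.004 ] x [-0.0004  0.0048]
1 z -0.024 31 y [0.0005 0.0046] x [-0.0002  0.0047]
1 z -0.020 670 y [0.0006 0.0116] x [-0.0134  0.0135]
1 z -0.016 134 y [0.002  0.0128] x [-0.0134  0.0132]
1 z -0.000 81 y [0.0189 0.0687] x [-0.0128  0.0133]
1 z 0.004 3371 y [0.0155 0.0689] x [-0.0133  0.0135]
```

View pics/w14.png

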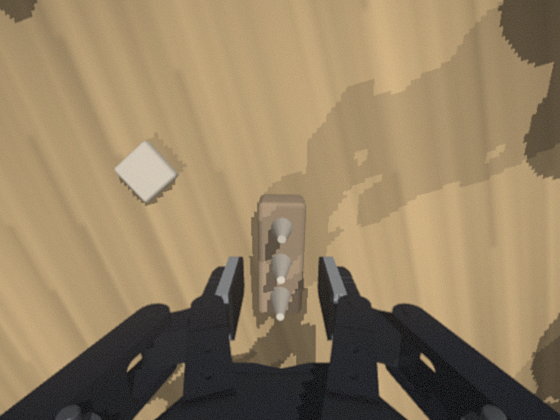

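The tips sit about 31 mm behind the reported TCP, so they are really at z≈0.037. That also explains the earlier rim slip. I'll descend in small steps and watch the force.

>>> jog_arm:
  plan:
    - [[0,0,0.2,0,0,0],[0,0,0.2,0,0,0],[0,0,0,0,0,0],[0,0,0,0,0,0],[0,0,0,0,0,0]]

```text
time_s: 40.0
position: [0.5812, -0.3544, -0.0099]
tool_rot: [[0.275, 0.961, 0.0], [0.961, -0.275, -0.0], [-0.0, 0.0, -1.0]]
ft_force: [-0.4, 0.1, 1.3]
grip_width: 0.0383
```

```bash
python3 - <<'E'
from h import *
tips()
snap('wrist','w15.png')
E
```

```text
tcp [ 0.5812 -0.3544 -0.0099] w 0.038279980570644204
-1 z -0.040 165 y [-0.0312 -0.0005] x [-0.0089  0.0114]
-1 z -0.036 820 y [-0.0215 -0.001 ] x [-0.0134  0.0134]
-1 z -0.032 212 y [-0.0195 -0.002 ] x [-0.0133  0.0136]
-1 z -0.016 32 y [-0.0682 -0.016 ] x [-0.0124  0.0138]
-1 z -0.012 3606 y [-0.0691 -0.0159] x [-0.0131  0.0136]
1 z -0.040 165 y [0.0006 0.0307] x [-0.0095  0.0115]
1 z -0.036 791 y [0.0005 0.0211] x [-0.0133  0.0134]
1 z -0.032 225 y [0.0018 0.019 ] x [-0.0136  0.0131]
1 z -0.016 49 y [0.0175 0.0692] x [-0.0129  0.0138]
1 z -0.012 3613 y [0.0155 0.0691] x [-0.0132  0.0135]
```

View pics/w15.png

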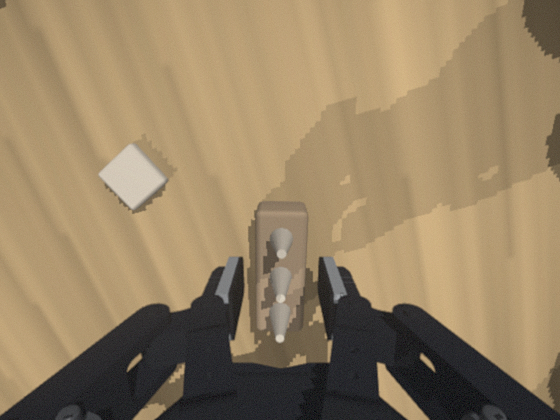

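>>> jog_arm:
  plan:
    - [[0,0,0.15,0,0,0],[0,0,0.1,0,0,0],[0,0,0.07,0,0,0],[0,0,0,0,0,0],[0,0,0,0,0,0]]

```text
time_s: 40.6
position: [0.5811, -0.3544, -0.0228]
tool_rot: [[0.275, 0.961, -0.0], [0.961, -0.275, 0.0], [0.0, -0.0, -1.0]]
ft_force: [0.0, 0.6, -0.2]
grip_width: 0.0382
```

Force is zero and the tips are at about 8 mm. Closing.

>>> jog_arm:
  plan:
    - [[0,0,0,0,0,0],[0,0,0,0,0,0],[0,0,0,0,0,0],[0,0,0,0,0,0],[0,0,0,0,0,0],[0,0,0,0,0,0]]
  grip: -1
  squeeze: 40

```text
time_s: 41.2
position: [0.5813, -0.3546, -0.0224]
tool_rot: [[0.275, 0.961, 0.001], [0.961, -0.275, -0.001], [-0.0, 0.001, -1.0]]
ft_force: [-0.6, 0.0, 3.8]
grip_width: 0.0248
```

>>> jog_arm:
  plan:
    - [[0,0,-0.3,0,0,0],[0,0,-0.4,0,0,0],[0,0,0,0,0,0],[0,0,0,0,0,0]]

```text
time_s: 41.6
position: [0.581, -0.3543, 0.0052]
tool_rot: [[0.275, 0.961, -0.0], [0.961, -0.275, -0.0], [-0.0, -0.0, -1.0]]
ft_force: [0.1, 0.5, -1.4]
grip_width: 0.0251
```

```bash
python3 - <<'E'
from h import *
ci=cam('wrist');p,d=snap('wrist','w16.png')
rect('wrist','cone_pack','w16b.png',.03,.06,[.582,-.352])
for n in ['top']: look(n,['mug_a','cone_tile'],'t16.png')
E
```

```text
wrist cone_pack 0.57 [ 580.3 -354.4] [70.3 26.2] long axis 73.4 z95 0.072
[ 0.5807 -0.3541  0.0044]
mug_a 0.79 [280, 166, 306, 188] top 0.087 mid [ 0.6022 -0.0719] circ [ 0.5974 -0.0708] 0.0294
cone_tile 0.58 [128, 223, 168, 250] top 0.031 mid [0.4403 0.3157] circ [0.4388 0.3152] 0.0541
```

View pics/w16.png

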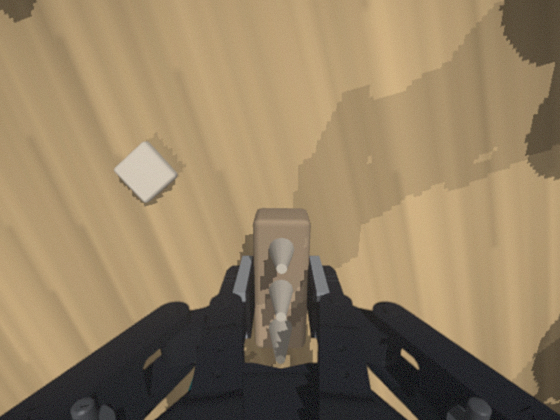

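The pack is held squarely at (281,280) and lifted. I'll raise it, square the tool to the world axes and carry it over the tile.

>>> jog_arm:
  plan:
    - [[0,0,-0.5,0,0,0],[0,0,-0.8,0,0,0],[0,0,-0.8,0,0,0],[0,0,-0.8,0,0,0],[0,0,-0.8,0,0,0],[0,0,-0.6,0,0,0],[0,0,-0.3,0,0,-0.62],[0,0,0,0,0,-0.62],[0,0,0,0,0,-0.62],[0,0,0,0,0,0]]

```text
time_s: 42.9
position: [0.581, -0.3543, 0.189]
tool_rot: [[-0.001, 1.0, -0.0], [1.0, 0.001, 0.0], [0.0, -0.0, -1.0]]
ft_force: [0.3, -0.0, -0.9]
grip_width: 0.0249
```

>>> jog_arm:
  plan:
    - [[0.5,-0.1,0,0,0,0],[0.92,-0.19,0,0,0,0],[0.92,-0.19,0,0,0,0],[0.92,-0.19,0,0,0,0],[0.92,-0.19,0,0,0,0],[0.92,-0.19,0,0,0,0],[0.92,-0.19,0,0,0,0],[0.92,-0.19,0,0,0,0],[0.92,-0.19,0,0,0,0],[0.92,-0.19,0,0,0,0]]

```text
time_s: 43.9
position: [0.5079, -0.0018, 0.1892]
tool_rot: [[0.003, 1.0, 0.0], [1.0, -0.003, 0.0], [0.0, 0.0, -1.0]]
ft_force: [0.7, 0.5, -0.6]
grip_width: 0.0248
```

>>> jog_arm:
  plan:
    - [[0.92,-0.19,0,0,0,0],[0.92,-0.19,0,0,0,0],[0.92,-0.19,0,0,0,0],[0.92,-0.19,0,0,0,0],[0.92,-0.19,0,0,0,0],[0.92,-0.19,0,0,0,0],[0.92,-0.19,0,0,0,0],[0.92,-0.19,0,0,0,0],[0.4,-0.19,0,0,0,0],[0.2,0,0,0,0,0]]

```text
time_s: 44.9
position: [0.439, 0.3166, 0.1891]
tool_rot: [[-0.001, 1.0, -0.0], [1.0, 0.001, -0.0], [-0.0, -0.0, -1.0]]
ft_force: [0.4, 0.6, -0.0]
grip_width: 0.0249
```

>>> jog_arm:
  plan:
    - [[0,0,0,0,0,0],[0,0,0,0,0,0],[0,0,0,0,0,0],[0,0,0,0,0,0]]

```text
time_s: 45.3
position: [0.4404, 0.3144, 0.1893]
tool_rot: [[0.001, 1.0, 0.0], [1.0, -0.001, -0.0], [-0.0, 0.0, -1.0]]
ft_force: [-0.2, -0.5, -0.6]
grip_width: 0.0255
```

```bash
python3 - <<'E'
from h import *
rect('wrist','cone_tile','w17.png',.018,.035,[.44,.315])
rect('wrist','cone_pack','w17.png',.22,.25,[.44,.315])
rect('top','cone_tile','t17.png',.018,.035,[.44,.315])
E
```

```text
wrist cone_tile 0.66 [436.8 324. ] [51.  81.9] long axis 103.1 z95 0.027
wrist cone_pack 0.81 [440.5 314.2] [70.1 27.2] long axis 89.4 z95 0.256
```

View pics/w17.png

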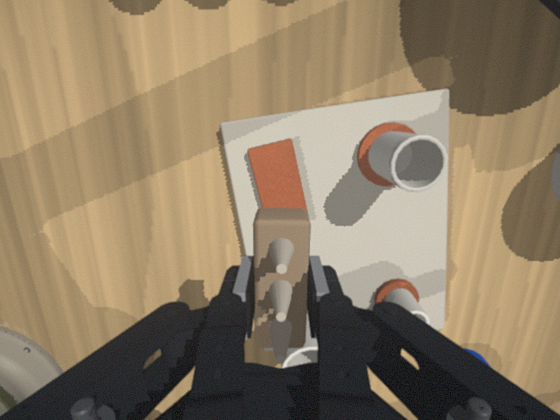

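The pack is level over the tile at (275,170). The tile axis is at 103°, so I'll turn the pack about 13.5°, shift +1.5 mm in y and lower.

>>> jog_arm:
  plan:
    - [[0.04,0,0,0,0,-0.8],[0,0,0,0,0,-0.77],[0,0,0.6,0,0,0],[0,0,0.8,0,0,0],[0,0,0.8,0,0,0],[0,0,0.8,0,0,0],[0,0,0.5,0,0,0],[0,0,0.3,0,0,0],[0,0,0,0,0,0],[0,0,0,0,0,0]]

```text
time_s: 46.6
position: [0.4405, 0.317, 0.038]
tool_rot: [[-0.234, 0.972, 0.001], [0.972, 0.234, 0.0], [0.0, 0.001, -1.0]]
ft_force: [-0.3, 0.5, -0.9]
grip_width: 0.025
```

```bash
python3 - <<'E'
from h import *
print(env.observe()['position'])
rect('wrist','cone_tile','w18.png',.018,.035,[.44,.315])
rect('wrist','cone_pack','w18.png',.055,.08,[.44,.315])
E
```

```text
[0.44049471 0.31699204 0.03804183]
wrist cone_tile 0.63 [434.3 333.5] [50.2 62.9] long axis 103.3 z95 0.027
wrist cone_pack 0.73 [428.7 343.1] [34.5 16.8] long axis 50.7 z95 0.105
```

View pics/w18.png

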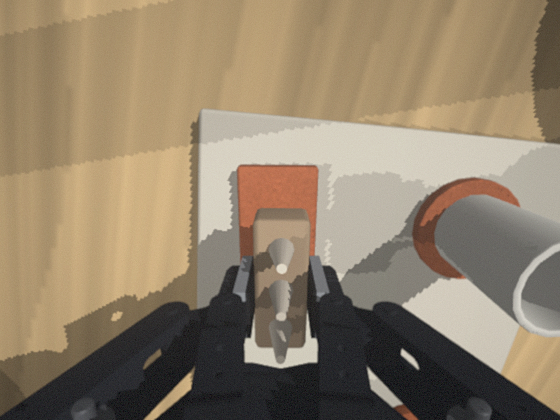

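The pack is parallel to the tile and centred across it. Lowering the last 3 cm.

>>> jog_arm:
  plan:
    - [[0,0,0.4,0,0,0],[0,0,0.25,0,0,0],[0,0,0.12,0,0,0],[0,0,0.05,0,0,0],[0,0,0,0,0,0],[0,0,0,0,0,0]]

```text
time_s: 47.4
position: [0.4402, 0.3169, 0.0048]
tool_rot: [[-0.234, 0.972, 0.001], [0.972, 0.234, 0.0], [0.0, 0.001, -1.0]]
ft_force: [0.5, 0.6, 0.4]
grip_width: 0.0247
```

>>> jog_arm:
  plan:
    - [[0,0,0.05,0,0,0],[0,0,0,0,0,0],[0,0,0,0,0,0]]

```text
time_s: 47.7
position: [0.4401, 0.3168, 0.0025]
tool_rot: [[-0.234, 0.972, 0.0], [0.972, 0.234, 0.0], [0.0, 0.0, -1.0]]
ft_force: [0.0, 0.1, 0.2]
grip_width: 0.0252
```

>>> jog_arm:
  plan:
    - [[0,0,0.03,0,0,0],[0,0,0,0,0,0],[0,0,0,0,0,0]]

```text
time_s: 48.0
position: [0.4401, 0.3168, 0.0025]
tool_rot: [[-0.234, 0.972, 0.001], [0.972, 0.234, 0.0], [0.0, 0.001, -1.0]]
ft_force: [-3.1, -2.2, 12.6]
grip_width: 0.0251
```

Contact (12.6 N). Releasing to a partial opening, then rising.

>>> jog_arm:
  plan:
    - [[0,0,0,0,0,0],[0,0,0,0,0,0],[0,0,0,0,0,0],[0,0,0,0,0,0],[0,0,0,0,0,0]]
  grip: 0.2

```text
time_s: 48.5
position: [0.4399, 0.3167, 0.0011]
tool_rot: [[-0.234, 0.972, -0.0], [0.972, 0.234, -0.0], [-0.0, -0.0, -1.0]]
ft_force: [-0.7, -0.1, -0.2]
grip_width: 0.0513
```

>>> jog_arm:
  plan:
    - [[0,0,-0.3,0,0,0],[0,0,-0.7,0,0,0],[0,0,-0.8,0,0,0],[0,0,-0.8,0,0,0],[0,0,-0.8,0,0,0],[0,0,-0.8,0,0,0],[0,0,-0.5,0,0,0],[0,0,0,0,0,0],[0,0,0,0,0,0],[0,0,0,0,0,0]]

```text
time_s: 49.5
position: [0.4394, 0.3165, 0.1883]
tool_rot: [[-0.234, 0.972, -0.002], [0.972, 0.234, -0.001], [-0.0, -0.002, -1.0]]
ft_force: [0.4, 1.2, -0.5]
grip_width: 0.0516
```

```bash
python3 - <<'E'
from h import *
rect('wrist','cone_tile','w19.png',.018,.035,[.44,.315])
rect('wrist','cone_pack','w19.png',.036,.055,[.44,.315])
look('wrist',['cup_large','cup_medium','cup_small','disc_small','disc_medium','disc_large'],'w19.png')
look('top',['mug_a'],'t19.png')
look('side',['mug_a'],'s19.png')
E
```

```text
wrist cone_tile 0.64 [438.5 315.3] [50.  99.4] long axis 103.2 z95 0.027
[0.4398 0.3167 0.1887]
cup_large 0.66 [244, 296, 305, 375] top 0.121 mid [0.4685 0.1697] circ [0.4693 0.1608] 0.0294
cup_medium 0.64 [372, 163, 450, 225] top 0.098 mid [0.5589 0.3533] circ [0.5593 0.3535] 0.0255
cup_medium 0.6 [243, 295, 304, 372] top 0.121 mid [0.4685 0.1697] circ [0.4693 0.1608] 0.0294
disc_medium 0.64 [359, 150, 420, 210] top 0.027 mid [0.5513 0.3524] circ [0.5584 0.3519] 0.0348
[0.44   0.3167 0.1892]
mug_a 0.93 [271, 218, 303, 244] top 0.088 mid [ 0.4588 -0.0739] circ [ 0.4592 -0.073 ] 0.0298
mug_a 0.84 [279, 166, 307, 193] top 0.087 mid [ 0.5981 -0.0706] circ [ 0.5982 -0.0708] 0.0301
[0.44   0.3167 0.1892]
mug_a 0.72 [239, 194, 259, 229] top 0.086 mid [ 0.4603 -0.0746] circ [ 0.4583 -0.0745] 0.0328
mug_a 0.57 [291, 191, 311, 227] top 0.086 mid [ 0.5989 -0.0727] circ [ 0.5979 -0.0729] 0.0317
```

View pics/w19.png

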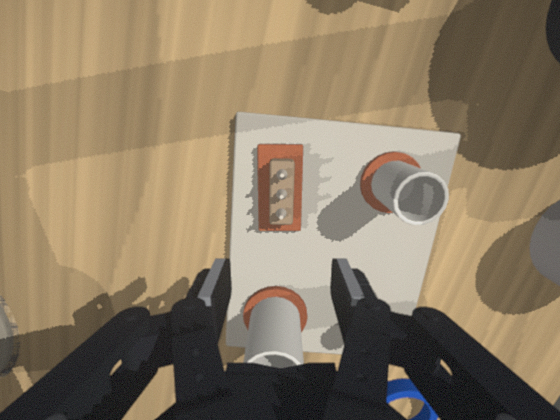

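View pics/s19.png

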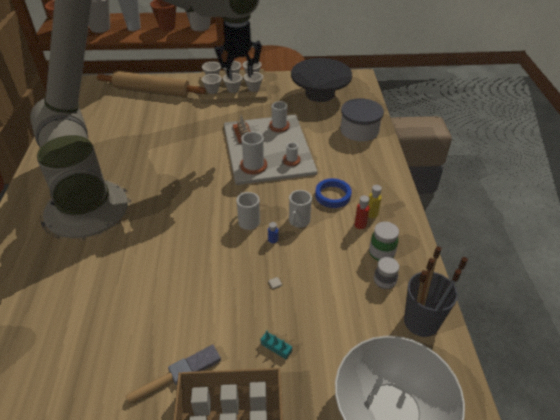

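The wrist view shows the pack at (282,192) on the tile at (280,188), parallel to it. One last numeric check on its centre and height.

```bash
python3 - <<'E'
from h import *
ci=cam('wrist'); p,d=snap('wrist','w20.png'); W=cloud('wrist',d,ci)
m=(np.hypot(W[...,0]-.44,W[...,1]-.316)<.06)&(W[...,2]>.036)&(W[...,2]<.085)
a=W[m]; print(len(a),np.percentile(a[:,2],[2,50,99]).round(4),cv2.minAreaRect(a[:,:2].astype(np.float32)*1000))
b=a[a[:,2]<.053]; print(len(b),cv2.minAreaRect(b[:,:2].astype(np.float32)*1000))
E
```

```text
1579 [0.0443 0.0478 0.073 ] ((440.4569396972656, 315.9327697753906), (25.443408966064453, 70.52336120605469), 12.915087699890137)
1368 ((440.4569396972656, 315.9327697753906), (25.443408966064453, 70.52336120605469), 12.915087699890137)
```

The pack's centre is at (440.5, 315.9) mm and the tile's at (438.5, 315.3) mm. Both axes are at about 103°, and the bar top is at 47 mm as expected. Handing in.

```bash
python3 - <<'E'
from h import *
print(close_job()); 
E
```

```text
the job is handed in; nothing more can be done
None
```

The job is done and handed in at about 50 s of the 133 s limit. All three cups stand upright on the discs of their size. The cone pack went on last and stands upright in the middle of the tile, lengthwise along it.

Last checks from the cameras:

| Thing | Distance from centre | Allowed | Height |
|---|---|---|---|
| Large cup | about 1 mm | 10 mm | as expected on its disc |
| Medium cup | about 2 mm | 10 mm | as expected on its disc |
| Small cup | about 2 mm | 10 mm | as expected on its disc |
| Cone pack | about 2 mm; axis within about 1° of the tile's | 12 mm; about 17° | as expected on the tile |

Both mugs measured within about 1–2 mm of where they began. After the last lift the fingers were about 19 cm above the pack, touching nothing.

Some things did not go as planned:
- **Failed grasps:** the first grasp of the medium cup slipped off its rim, and the first of the cone pack closed on its middle cone. Neither thing was knocked over, and both grasps worked when repeated lower.
- **TCP disagreement:** the wrist camera showed the finger ends about 31 mm behind the reported TCP position, which explains both misses.
- **Last look:** the final close-up saw only part of the large cup and missed the small one. Their figures come from the wrist view taken just after the small cup was set. In the last side view both were still standing.

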